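Log the jar's weight and tare the balance

TASK

An empty jar stands on the pan of one of the two balances: log its weight by pressing that balance's print key (the small square key next to the wide bar) with the fingertips, let the key come back up, then press the tare key (the wide bar) to zero the balance, and withdraw clear of it. Press lightly and do not shove the balance. Do not press its other keys, do not touch the jar or the other balance, and leave everything else on the bench where it stands.

Things in the scene. Friction and masses are not known exactly. Their poses are not given: they have to be found in the camera images.
- balance: The balance to use, the one with the jar. White, 1.6 kg, loose on 4 feet, 200 mm wide (y), 260 deep (x), rear housing 62 high. Origin: centre of footprint, bench level; x from the key panel (front, to the robot) to the back, y to the operator's left. Four grey keys in a row on the panel, left to right: round (18 mm), square (16), square (16), wide bar (42). Panel slopes 10 deg, up to the back.
- print_top (a point): Centre of the top of the print key: the square 16 x 16 mm key next to the wide bar, about 55 mm above the bench, standing 6 mm proud of the panel. z points out of the key (square to the sloping panel), y along the row of keys to the operator's left.
- tare_top (a point): Centre of the top of the tare key: the wide bar, 42 mm along the row (y) by 18 mm, at the operator's right end of the row, about 55 mm above the bench, standing 6 mm proud. z points out of the key, y along the row.
- print_key (a joint): Travel of the print key in m: 0 up, 0.004 fully down; springs back when let go. It takes about 1 N to start, 3 N at 2.2 mm (where it registers) and 4.5 N fully down.
- tare_key (a joint): Travel of the tare key in m: 0 up, 0.004 fully down; same spring and registering point as the print key.
- power_key (a joint): Travel of the round power key (0 up, 0.004 down) of the balance to use: leave it alone.
- mode_key (a joint): Travel of the square mode key (0 up, 0.004 down) of the balance to use, 40 mm to the left of the print key: leave it alone.
- pan (a point): Centre of the top face of the pan of the balance to use, 82 mm above the bench, 150 mm behind the row of keys. The round steel pan is 124 mm across.
- jar: Empty open amber glass jar, 64 mm diameter, 62 mm high, 110 g, standing loose on the pan, not always at its centre. Origin: centre of its underside, z up.
- other_balance: The second, identical balance, with an empty pan, standing beside the first (either may be on the left): leave it alone. Origin and axes as for the first.
- dropper: Bystander: small amber dropper bottle with black cap, 32 mm diameter, 75 mm high, upright on the bench. Origin: centre of its underside.
- mortar: Bystander: white porcelain mortar, 104 mm across the rim, 56 mm high. Origin: centre of its underside.
- flask: Bystander: amber bottle with white cap, 66 mm diameter, 145 mm high, upright. Origin: centre of its underside.
- spatula: Bystander: steel weighing spoon, 160 mm long, lying on the bench along its x. Origin: middle of its underside.
Things that resemble listed ones, but are neither listed nor needed, are in the scene too. What is shaped like the jar but blue, green or pink is not meant.

How it is judged:
On the way, in this order (a step that is already met when the one before it is completed fails the run):
1. the print key is pressed until it registers (value of joint print_key above 0.0022 m and contact force between the fingers and balance above 0.5 N), for 0.05 s.
2. the print key is let up again (value of joint each of print_key, tare_key below 0.001 m), for 0.1 s.
3. the tare key is pressed until it registers (value of joint tare_key above 0.0022 m and contact force between the fingers and balance above 0.5 N), for 0.05 s.
At the end, for the whole second after the job is handed in: After print and then tare were each pressed 2.2 mm or more, all keys are up (under 1 mm); the balance is within 10 mm and the upright jar, still on its pan, within 12 mm of where they stood, the other balance within 5 mm, other things within 15 mm (all of step 2 and value of joint each of power_key, mode_key below 0.001 m and distance of balance from where it was at the start of the episode below 0.01 m and horizontal distance between jar and pan below 0.03 m and distance of jar from where it was at the start of the episode below 0.012 m and angle between jar's own z axis and vertical below 0.1 rad and linear speed of jar below 0.02 m/s and distance of other_balance from where it was at the start of the episode below 0.005 m and distance of each of dropper, mortar, flask, spatula from where it was at the start of the episode below 0.015 m); the robot touches nothing.
It fails at once if the power or mode key is pressed (over 1.2 mm), or print and tare at the same time (value of joint any of power_key, mode_key above 0.0012 m or value of joint each of print_key, tare_key above 0.0012 m).
It fails at once if the balance is pressed hard (over 25 N) (contact force between any of the fingers, the arm and balance above 25 N).
It fails at once if the balance is shoved or lifted (over 10 mm), or the jar displaced (over 12 mm) or tipped (distance of balance from where it was at the start of the episode above 0.01 m or distance of jar from where it was at the start of the episode above 0.012 m or angle between jar's own z axis and vertical above 0.15 rad).
It fails at once if the robot touches the jar or the other balance (contact force between any of the fingers, the arm and jar above 0.3 N or contact force between any of the fingers, the arm and other_balance above 0.3 N).
It fails at once if a bystander is displaced (over 15 mm) (distance of any of dropper, mortar, flask, spatula from where it was at the start of the episode above 0.015 m).
It also fails if it takes over 48 s, if anything falls off the work surface, if the arm or the gripper's body presses on something with over 40 N, if the wrist force passes 120 N, or if a joint passes its speed limit or range.

ROBOT

A 6-joint arm with a two-finger parallel gripper is mounted at the origin on the work surface. World frame = base frame: x ahead of the robot, y to its left, z up, the work surface at z = 0. Lengths are in m, angles in rad, forces in N, time in s.
With the tool pointing down it reaches from about 0.325 to 0.775 m from the base axis. Payload 5.5 kg.
Tool frame: the origin (TCP) lies between the finger pads; the fingertips stand tip_reach ahead of it and the grasp point (between the pads) lies 3 mm ahead of it (tip_reach is the distance from the TCP to the fingertips, in m); z points along the fingers, y is the line along which they close (so a half turn about z gives the same grasp; the last joint's range is limited). The gripper opens to 85 mm and grips with 20 to 120 N. Pads are 22 mm wide; open, the fingers measure 114 mm over their backs; the gripper's body (76 mm by 85 mm) begins 54 mm behind the grasp point. The pads swing forward as they close: fully open they stand 13 mm farther back than shut.
Start: joints at [-1.175, 0.091, 1.231, -0, 1.82, -0.057], TCP at [0.262, -0.54, 0.253] pointing down, gripper open.
Joint ranges: [-2.87, 2.87], [-0.86, 2.18], [0.17, 2.46], [-1.51, 4.65], [0.06, 2.69], [-2.65, 2.65]. Speed limits (rad/s): [2.57, 2.57, 3.01, 3.14, 3.14, 3.14].

INTERFACE

Orientations are given as a 3x3 rotation matrix whose columns are the frame's x, y, z axes.
In Python, from cell import * gives the robot as it stands.
- The arm moves only by the tool send_rows, never from a script. Its argument "rows" is one flat list of numbers, 5 for each row, row after row: the finger opening in mm, from 0 to 85.4, then the shift along the tool's x, y, z normalised to -1 to 1, where 1 is 150 mm, then the turn about the tool's z normalised to -1 to 1, where 1 is pi rad. A call has exactly 10 rows; each row is the pose to reach, as a shift and turn from the pose commanded when the call began, along the tool's axes at that moment, turning the shorter way round; what a row does not reach only later rows make up. A row lasts 1/8 s, in which the tool goes at most 62.5 mm and 10.7 degrees, less where a joint would pass 70% of its speed; a pose out of reach is approached as far as the arm can. A call with a number of a shift or a turn outside -1 to 1 is refused whole. A call with a gripper value outside its range is refused whole. The fingers move at their own pace and stop on an object; "force" is the grip in N (left out, the last holds). Time passes only in rows, so rows that repeat a pose let the fingers close, or fill a call up. It gives the time, the measured TCP pose, the force, the opening and the grip force at its end, in the units of the state.
- read_state(): the state, without advancing time (a new reading comes with each control period).
- snapshot(name): name is "scene" or "top"; returns (picture, depth): 420x560x3 uint8, red, green, blue; 420x560 float32, m along the optical axis (not along the pixel's ray), 0 where there is no reading.
- camera_params(name): a dict with "fx", "fy", "cx", "cy" (pixels), "eye" and "orientation" of the camera in the world. Camera axes: x right, y up, looking along -z (the intrinsics and any distortion apply to the point x, -y, -z); pixel columns grow to the right and rows downward; lengths in m; the calibration is good to about 2 mm. A picture is of the moment at which its call begins. camera_params takes no time and is no camera call.
- hand_in(): hands the job in; it is judged then, once.
The state is a dict: "clock": time; "joint_pos": joint angles; "qd": joint speeds; "joint_torque": joint torques, N m; "tcp_pos": TCP position; "eef_rot": TCP orientation; "wrist_force": force on the tool from outside, world axes, zero at the start; "wrist_torque": the same for the moment, N m; "gripper_width": opening from 0.0 (shut) to 1.0 (fully open); "grip_force": force on a finger pad.
Only numpy, scipy, OpenCV 4.12 (cv2) and the standard library are available. Lean on these libraries where they do the work, as an engineer would, in place of code of your own. Each camera call takes 0.05 s, during which the arm holds its last target. There are 200 camera calls.

## Working session

There is one attempt and no reset: what is moved stays moved. The work goes in short steps, Python scripts to look and compute and a tool call to move; the robot and the scene stay as the last step left them, time stands still between calls to the robot, and variables do not carry over. Pictures are saved under pics/ and viewed, at most 10 in all, crops included, and the job is handed in when it is done.

Besides the shell and the picture viewer there is one more tool, called after "Call:" as a command line: name --argument value ..., lists and objects as JSON in quotes. send_rows: Moves the arm, as the interface text tells. Scaled input: -1 to 1 covers 150 mm each way for a shift and pi rad each way for a turn. Its arguments: {"type":"object","properties":{"rows":{"type":"array","items":{"type":"number"}},"force":{"type":"number"}},"required":["rows"]}

```bash
mkdir -p pics; cat > h.py <<'E'
from cell import *
import numpy as np, cv2
def world(n,d,u,v):
    c=camera_params(n); z=float(d[int(round(v)),int(round(u))])
    p=np.array([(u-c["cx"])/c["fx"]*z,-(v-c["cy"])/c["fy"]*z,-z])
    return np.array(c["eye"])+np.array(c["orientation"])@p
E
python3 - <<'E'
from h import *
for n in("top","scene"):
    p,d=snapshot(n); np.save(n+"_d.npy",d); cv2.imwrite(f"pics/{n}0.png",p[:,:,::-1]); print(camera_params(n))
s=read_state(); print(s)
E
```

```text
{'fx': 431.87199490786213, 'fy': 431.87199490786213, 'cx': 287.70463748228815, 'cy': 202.54653766400125, 'eye': array([ 5.29078666e-01, -1.20746676e-03,  1.39841552e+00]), 'orientation': array([[ 0.00292685,  0.99831843, -0.05789431],
       [-0.9999353 ,  0.00355817,  0.01080463],
       [ 0.01099245,  0.05785894,  0.99826425]])}
{'fx': 508.1760214184886, 'fy': 508.1760214184886, 'cx': 279.6609928294874, 'cy': 212.3902106965874, 'eye': array([1.22149275, 0.84368812, 0.9545331 ]), 'orientation': array([[-0.80878942, -0.37689974,  0.45144907],
       [ 0.58808251, -0.52395726,  0.61613939],
       [ 0.00431724,  0.76381632,  0.64541923]])}
{'clock': 0.1, 'joint_pos': array([-1.17468569e+00,  9.17982884e-02,  1.23176694e+00, -6.91565351e-06,
        1.81981048e+00, -5.67090255e-02]), 'qd': array([-1.07327573e-05, -2.89713177e-03, -2.46429348e-03, -1.28057763e-04,
       -6.72346279e-04, -5.61517429e-05]), 'joint_torque': array([ 1.40611435e-03, -4.60220218e+01, -4.19218040e+01, -1.00035061e-04,
        1.05942506e-02,  2.14999466e-05]), 'tcp_pos': array([ 0.26240963, -0.53933435,  0.25225426]), 'eef_rot': array([[ 8.99217845e-01,  4.37500611e-01, -6.94148059e-04],
       [ 4.37501152e-01, -8.99216350e-01,  1.64241204e-03],
       [ 9.43669851e-05, -1.78057679e-03, -9.99998410e-01]]), 'wrist_force': array([0.10539936, 1.20042455, 1.36352041]), 'wrist_torque': array([-0.00609744,  0.03361518,  0.02580781]), 'grip_force': 0.0, 'gripper_width': 0.9977983611829856}
```

View pics/top0.png

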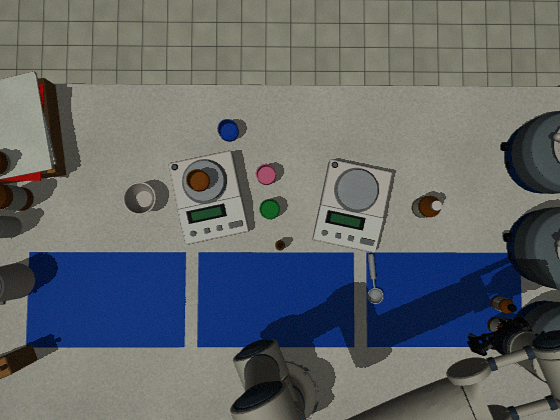

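View pics/scene0.png

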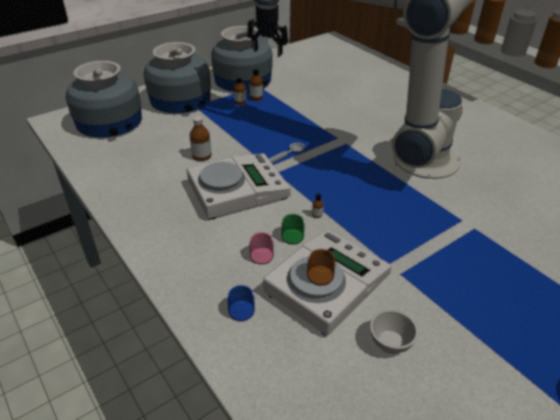

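Top view: the jar balance is at (208,196), with the amber jar at (199,180) and keys along (194,237)–(235,225). The empty balance is at (354,204). Possible look-alikes are the other balance's keys (330–378,235) and the blue (228,130), pink (266,174) and green (270,209) jars. I'll check the choice in a crop.

```bash
python3 - <<'E'
from h import *
p=cv2.imread("pics/top0.png"); cv2.imwrite("pics/crop.png",cv2.resize(p[195:250,175:255],None,fx=10,fy=10,interpolation=cv2.INTER_CUBIC))
d=np.load("top_d.npy")
np.set_printoptions(precision=4,suppress=True)
for u,v in[(194,237),(208,233),(221,229),(234,225),(203,235),(215,231),(199,172),(214,172),(280,245),(270,209)]: print(u,v,world("top",d,u,v))
E
```

```text
194 237 [0.499  0.2751 0.0492]
208 233 [0.5115 0.2323 0.0468]
221 229 [0.5241 0.1914 0.0509]
234 225 [0.5366 0.1506 0.0554]
203 235 [0.5053 0.2471 0.0504]
215 231 [0.5178 0.2103 0.0482]
199 172 [0.6971 0.2547 0.0896]
214 172 [0.6978 0.2098 0.0855]
280 245 [0.4759 0.0076 0.0739]
270 209 [0.5887 0.0407 0.0089]
```

View pics/crop.png

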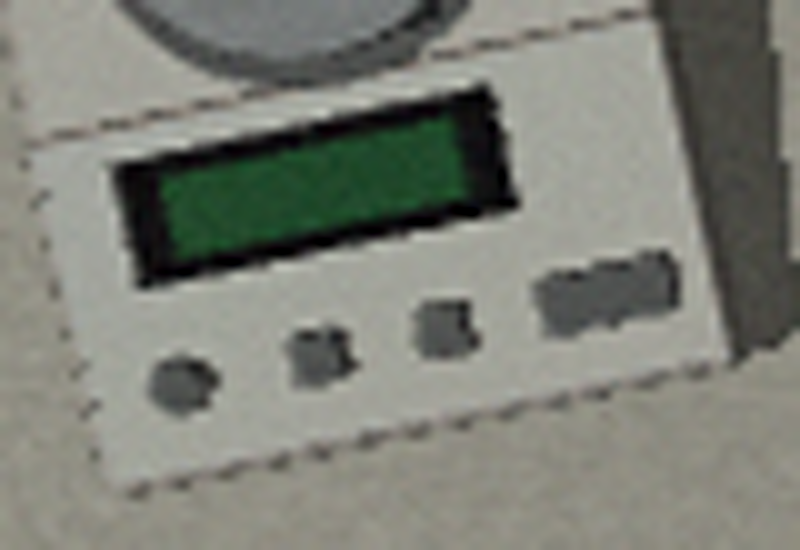

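```bash
cat >> h.py <<'E'
np.set_printoptions(precision=4,suppress=True)
def on_plane(n,u,v,z):
    c=camera_params(n); r=np.array(c["orientation"])@np.array([(u-c["cx"])/c["fx"],-(v-c["cy"])/c["fy"],-1]); e=np.array(c["eye"])
    return e+r*(z-e[2])/r[2]
K={k:on_plane("top",174.55+x/10,194.55+y/10,.055) for k,(x,y) in dict(power=(183,385),mode=(320,356),print=(446,328),tare=(608,294)).items()}
row=K["power"]-K["tare"]; row/=np.linalg.norm(row)
def plan(tgt,s=None):
    s=s or read_state(); R=s["eef_rot"]; print("tcp",s["tcp_pos"],"clock",s["clock"],"F",s["wrist_force"],"w",s["gripper_width"])
    print("shift mm (tool)",R.T@(np.array(tgt)-s["tcp_pos"])*1000, "row in tool, deg",np.degrees(np.arctan2(*(R.T@-row)[[1,0]]))-90)
E
python3 - <<'E'
from h import *
import cell
print(K,row,[np.linalg.norm(K[a]-K[b]) for a,b in(("power","mode"),("mode","print"),("print","tare"))])
print({k:getattr(cell,k) for k in dir(cell) if "tip" in k.lower()}, [k for k in dir(cell) if k[0]!="_"])
d=np.load("top_d.npy")
for k,(x,y) in dict(print=(446,328),tare=(608,294)).items():
    u,v=174.55+x/10,194.55+y/10
    print(k,world("top",d,u,v), [round(float(world("top",d,u+a,v+b)[2]),4) for a in(-1,0,1) for b in(-1,0,1)])
plan([*K["print"][:2],.25])
E
```

```text
{'power': array([0.5113, 0.2777, 0.055 ]), 'mode': array([0.5204, 0.2354, 0.055 ]), 'print': array([0.5292, 0.1966, 0.055 ]), 'tare': array([0.5399, 0.1465, 0.055 ])} [-0.2126  0.9771  0.    ] [np.float64(0.04317172599280115), np.float64(0.03984505207692962), np.float64(0.05118371885094658)]
{'tip_reach': 0.022} ['PlanningError', 'camera_params', 'hand_in', 'read_state', 'snapshot', 'tip_reach']
print [0.5292 0.1969 0.0529] [0.0522, 0.0521, 0.0541, 0.0547, 0.0529, 0.0556, 0.0538, 0.0606, 0.0581]
tare [0.5399 0.1462 0.0578] [0.0562, 0.0585, 0.0554, 0.0522, 0.0578, 0.0571, 0.0585, 0.0521, 0.051]
tcp [ 0.2624 -0.5393  0.2523] clock 0.1 F [0.1054 1.2004 1.3635] w 0.9977983611829856
shift mm (tool) [ 561.8704 -545.0208    3.2777] row in tool, deg 13.667733094121104
```

Call:
send_rows --rows '[0,0.3,-0.3,0,0,0,0.6,-0.6,0,0,0,0.9,-0.9,0,0,0,0.93,-0.91,0,0,0,0.93,-0.91,0,0,0,0.93,-0.91,0,0,0,0.93,-0.91,0,0,0,0.93,-0.91,0,0,0,0.93,-0.91,0,0,0,0.93,-0.91,0,0]' --force 20

```text
clock: 1.35
tcp_pos: [0.3281, -0.3559, 0.2533]
eef_rot: [[0.899, 0.437, -0.0], [0.437, -0.899, 0.0], [-0.0, -0.0, -1.0]]
wrist_force: [0.6, -0.8, -0.1]
gripper_width: 0.003
grip_force: 0.0
```

Call:
send_rows --rows '[0,0.25,-0.25,0,0,0,0.5,-0.5,0,0,0,0.75,-0.75,0,0,0,0.93,-0.91,0,0,0,0.93,-0.91,0,0,0,0.93,-0.91,0,0,0,0.93,-0.91,0,0,0,0.93,-0.91,0,0,0,0.93,-0.91,0,0,0,0.93,-0.91,0,0]'

```text
clock: 2.6
tcp_pos: [0.3939, -0.1723, 0.2532]
eef_rot: [[0.899, 0.437, -0.0], [0.437, -0.899, 0.0], [-0.0, -0.0, -1.0]]
wrist_force: [0.1, 0.9, -0.2]
gripper_width: -0.003
grip_force: 0.0
```

Call:
send_rows --rows '[0,0.25,-0.25,0,0,0,0.5,-0.5,0,0,0,0.75,-0.75,0,0,0,0.93,-0.91,0,0,0,0.93,-0.91,0,0,0,0.93,-0.91,0,0,0,0.93,-0.91,0,0,0,0.93,-0.91,0,0,0,0.93,-0.91,0,0,0,0.93,-0.91,0,0]'

```text
clock: 3.85
tcp_pos: [0.4596, 0.0115, 0.2533]
eef_rot: [[0.899, 0.437, 0.0], [0.437, -0.899, 0.0], [0.0, 0.0, -1.0]]
wrist_force: [-0.4, -0.1, 0.3]
gripper_width: -0.002
grip_force: 0.0
```

Call:
send_rows --rows '[0,0.25,-0.25,0,0,0,0.5,-0.5,0,0.04,0,0.75,-0.75,0,0.076,0,0.93,-0.91,0,0.076,0,0.93,-0.91,0,0.076,0,0.93,-0.91,0,0.076,0,0.93,-0.91,0,0.076,0,0.93,-0.91,0,0.076,0,0.93,-0.91,0,0.076,0,0.93,-0.91,0,0.076]'

```text
clock: 5.1
tcp_pos: [0.5254, 0.1953, 0.2535]
eef_rot: [[0.977, 0.212, 0.0], [0.212, -0.977, 0.0], [0.0, -0.0, -1.0]]
wrist_force: [-0.0, 0.5, 0.4]
gripper_width: -0.004
grip_force: 0.0
```

```bash
python3 - <<'E'
from h import *
plan([*K["print"][:2],.077])
E
```

```text
tcp [0.5254 0.1953 0.2535] clock 5.1 F [-0.0485  0.4948  0.418 ] w -0.0036330303481863875
shift mm (tool) [  3.9605  -0.4377 176.4515] row in tool, deg -0.033482806469592674
```

Call:
send_rows --rows '[0,0.01,0,0.25,0,0,0.013,-0.003,0.5,0,0,0.013,-0.003,0.75,0,0,0.013,-0.003,0.9,0,0,0.013,-0.003,1,0,0,0.013,-0.003,1,0,0,0.013,-0.003,1,0,0,0.013,-0.003,1,0,0,0.013,-0.003,1,0,0,0.013,-0.003,1,0]'

```text
clock: 6.35
tcp_pos: [0.5273, 0.1964, 0.1037]
eef_rot: [[0.977, 0.212, 0.001], [0.212, -0.977, 0.0], [0.001, -0.0, -1.0]]
wrist_force: [0.3, -0.3, -0.0]
gripper_width: 0.001
grip_force: 0.0
```

```bash
python3 - <<'E'
from h import *
plan([*K["print"][:2],.077])
for n,(u,v) in dict(scene=(345,250),top=(215,225)).items():
    p,d=snapshot(n); cv2.imwrite(f"pics/{n}1.png",cv2.resize(p[v-45:v+45,u-60:u+60,::-1],None,fx=6,fy=6,interpolation=cv2.INTER_CUBIC))
E
```

```text
tcp [0.5273 0.1964 0.1037] clock 6.35 F [ 0.2561 -0.3398 -0.0123] w 0.0006874269871536418
shift mm (tool) [ 1.835   0.2546 26.6637] row in tool, deg -0.014139675231731985
```

View pics/scene1.png

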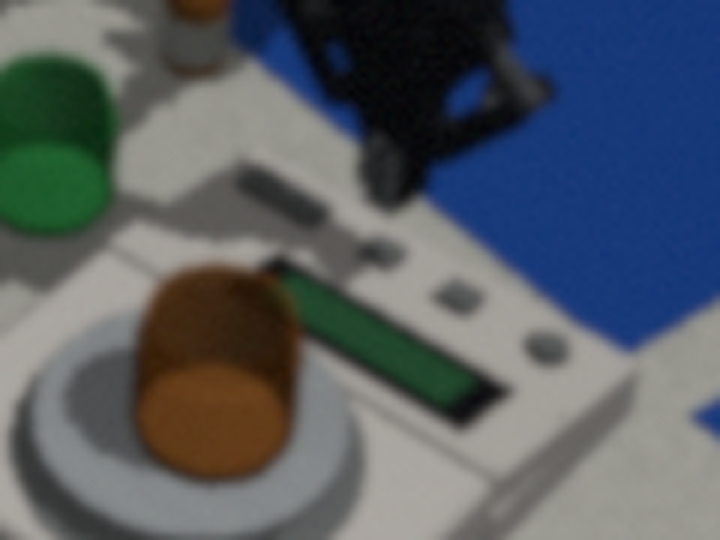

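The crop shows the fingertips (390,195) directly above the print key (385,250). The tare bar is at (280,195) and the mode key at (460,295).

Call:
send_rows --rows '[0,0,0,0.04,0,0,0,0,0.08,0,0,0,0,0.11,0,0,0,0,0.13,0,0,0,0,0.14,0,0,0,0,0.147,0,0,0,0,0.153,0,0,0,0,0.16,0,0,0,0,0.16,0,0,0,0,0.16,0]'

```text
clock: 7.7
tcp_pos: [0.5272, 0.1964, 0.0793]
eef_rot: [[0.977, 0.212, 0.0], [0.212, -0.977, 0.0], [0.0, -0.0, -1.0]]
wrist_force: [-0.2, 0.4, -0.4]
gripper_width: 0.005
grip_force: 0.0
```

```bash
python3 - <<'E'
from h import *
plan([*K["print"][:2],.077])
E
```

```text
tcp [0.5272 0.1964 0.0793] clock 7.7 F [-0.2181  0.408  -0.4251] w 0.004900387953151761
shift mm (tool) [1.9658 0.2738 2.3394] row in tool, deg -0.011609348629733063
```

Call:
send_rows --rows '[0,0,0,0.003,0,0,0,0,0.006,0,0,0,0,0.009,0,0,0,0,0.012,0,0,0,0,0.013,0,0,0,0,0.013,0,0,0,0,0.013,0,0,0,0,0.013,0,0,0,0,0.013,0,0,0,0,0.013,0]'

```text
clock: 8.95
tcp_pos: [0.5273, 0.1964, 0.0774]
eef_rot: [[0.977, 0.212, 0.0], [0.212, -0.977, 0.0], [0.0, -0.0, -1.0]]
wrist_force: [0.5, 0.2, 1.9]
gripper_width: 0.0
grip_force: 0.8
```

Contact at 1.9 N, so the key is about 1 mm down; going 2 mm further.

Call:
send_rows --rows '[0,0,0,0.003,0,0,0,0,0.006,0,0,0,0,0.009,0,0,0,0,0.011,0,0,0,0,0.013,0,0,0,0,0.013,0,0,0,0,0.013,0,0,0,0,0.013,0,0,0,0,0.013,0,0,0,0,0.013,0]'

```text
clock: 10.2
tcp_pos: [0.5273, 0.1964, 0.0754]
eef_rot: [[0.977, 0.212, 0.0], [0.212, -0.977, 0.0], [0.0, -0.0, -1.0]]
wrist_force: [2.6, 0.5, 3.9]
gripper_width: -0.002
grip_force: 1.6
```

Call:
send_rows --rows '[0,0,0,0.002,0,0,0,0,0.004,0,0,0,0,0.004,0,0,0,0,0.004,0,0,0,0,0.004,0,0,0,0,0.004,0,0,0,0,0.004,0,0,0,0,0.004,0,0,0,0,0.004,0,0,0,0,0.004,0]'

```text
clock: 11.45
tcp_pos: [0.5272, 0.1964, 0.0748]
eef_rot: [[0.977, 0.212, 0.0], [0.212, -0.977, 0.0], [0.0, -0.0, -1.0]]
wrist_force: [3.2, 1.5, 4.6]
gripper_width: -0.0
grip_force: 1.8
```

Registered at about 3.3 mm. Next I'll lift and shift to the tare bar.

Call:
send_rows --rows '[0,0,0,-0.03,0,0,0,0,-0.1,0,0,0,0,-0.15,0,0,0,0,-0.15,0,0,0,0,-0.15,0,0,0,0.12,-0.15,0,0,0,0.24,-0.15,0,0,0,0.341,-0.15,0,0,0,0.341,-0.15,0,0,0,0.341,-0.15,0]'

```text
clock: 12.7
tcp_pos: [0.5381, 0.1463, 0.0973]
eef_rot: [[0.977, 0.212, -0.0], [0.212, -0.977, 0.0], [0.0, -0.0, -1.0]]
wrist_force: [-0.4, 0.7, -0.6]
gripper_width: 0.0
grip_force: 0.0
```

```bash
python3 - <<'E'
from h import *
plan([*K["tare"][:2],.0785])
p,d=snapshot("scene"); u,v=345,250; cv2.imwrite("pics/scene2.png",cv2.resize(p[v-45:v+45,u-60:u+60,::-1],None,fx=6,fy=6,interpolation=cv2.INTER_CUBIC))
E
```

```text
tcp [0.5381 0.1463 0.0973] clock 12.7 F [-0.356   0.6565 -0.5927] w 0.00048653263483133634
shift mm (tool) [ 1.7858  0.1682 18.7953] row in tool, deg -0.048789313253081446
```

View pics/scene2.png

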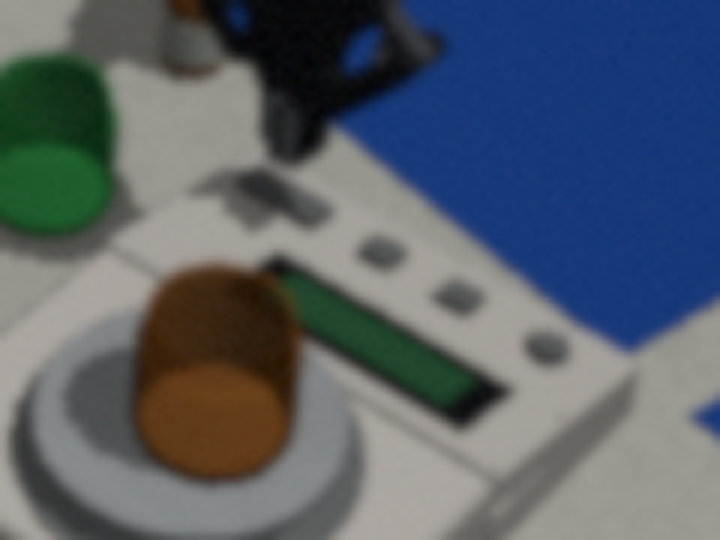

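The balance has not moved, the print key (385,250) is up, and the fingertips (290,150) are above the tare bar (280,195). Pressing now.

Call:
send_rows --rows '[0,0,0,0.05,0,0,0,0,0.09,0,0,0,0,0.11,0,0,0,0,0.12,0,0,0,0,0.127,0,0,0,0,0.133,0,0,0,0,0.139,0,0,0,0,0.143,0,0,0,0,0.143,0,0,0,0,0.143,0]'

```text
clock: 14.0
tcp_pos: [0.5384, 0.1465, 0.0762]
eef_rot: [[0.977, 0.212, 0.001], [0.212, -0.977, 0.0], [0.001, -0.0, -1.0]]
wrist_force: [0.4, 0.7, 2.8]
gripper_width: 0.001
grip_force: 1.3
```

Call:
send_rows --rows '[0,0,0,0.003,0,0,0,0,0.006,0,0,0,0,0.008,0,0,0,0,0.01,0,0,0,0,0.01,0,0,0,0,0.01,0,0,0,0,0.01,0,0,0,0,0.01,0,0,0,0,0.01,0,0,0,0,0.01,0]'

```text
clock: 15.25
tcp_pos: [0.5381, 0.1464, 0.0744]
eef_rot: [[0.977, 0.212, -0.0], [0.212, -0.977, -0.0], [-0.0, 0.0, -1.0]]
wrist_force: [1.4, 0.6, 4.2]
gripper_width: -0.001
grip_force: 2.0
```

Registered at about 3.9 N along the key. Withdrawing.

Call:
send_rows --rows '[0,0,0,-0.03,0,0,0,0,-0.1,0,0,0,0,-0.3,0,0,-0.1,0,-0.6,0,0,-0.2,0,-0.9,0,0,-0.3,0,-1,0,0,-0.3,0,-1,0,0,-0.3,0,-1,0,0,-0.3,0,-1,0,0,-0.3,0,-1,0]'

```text
clock: 16.5
tcp_pos: [0.494, 0.1368, 0.2231]
eef_rot: [[0.977, 0.212, -0.002], [0.212, -0.977, -0.0], [-0.002, -0.0, -1.0]]
wrist_force: [-0.2, 0.0, -0.3]
gripper_width: 0.003
grip_force: 0.0
```

```bash
python3 - <<'E'
from h import *
print(hand_in())
E
```

```text
the job is handed in; nothing more can be done
None
```

I pressed print, let it come back up, pressed tare, withdrew clear and handed the job in at about 16.5 s; hand-in gave no verdict, and I estimate from wrist force that each key went down about 3.2 mm (2.2 mm registers).

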